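Make the blast pot safe to open

TASK

Make the small blast pot safe to open: first slide the round-knobbed feed slide fully home against its tall end plate, next slide the oblong-gripped vent slide fully home against its own tall end plate, and only then turn the wing cap on the pot anticlockwise, seen from above, as far as it goes. Ease the slides home without slamming them, leave all three fully at their stops, and leave the loose tools, tins and fittings where they are.

Things in the scene. Friction and masses are not known exactly. Their poses are not given: they have to be found in the camera images.
- skid: dark steel deck plate 260 x 460 x 12 mm on the table, fixed; origin at the centre of its underside, x (short side) away from the robot, y along its long side. Fixed on it side by side along y, about 150 mm apart, in any order: the pot and the two slide valves. A pipe 22 mm thick runs along its far edge (x = 112 mm), top 39 mm above the table
- feed_valve: feed slide valve: aluminium block 170 x 50 x 34 mm along the deck's x, with a grip that slides along its top. Origin at the centre of its underside (12 mm above the table), x parallel to the deck's x. An upright end plate 50 wide x 10 thick and 70 mm tall stands on it at x = -73 mm (the end nearer the robot), and a low one 40 mm tall at x = +73 mm
- feed_grip (a point): centre of the feed valve's grip: a ROUND black knob 40 mm across (full width from z -12 to +15 mm about this point, top at +18 mm) on a flat steel sled 62 x 32 x 8 mm whose top is 22 mm below this point. 66 mm above the valve's underside, about 78 mm above the table; axes as the valve's
- feed_slide (a joint): feed slide position in m: 0 to 0.070, grows as the knob goes to the valve's -x, towards the tall end plate; at 0.070 the sled is against that plate (feed shut). It drags with about 3 N and stays where it is left
- vent_valve: vent slide valve: the same block as the feed valve but turned the other way: its tall end plate (70 mm) is at x = +73 mm (the end away from the robot), the low one (40 mm) at x = -73 mm. Origin at the centre of its underside, x parallel to the deck's x
- vent_grip (a point): centre of the vent valve's grip: an OBLONG black bar 60 mm long (along x), 18 mm wide (y), 40 mm tall (z -22 to +18 mm about this point), on a sled as on the feed valve. 66 mm above the valve's underside, about 78 mm above the table; axes as the valve's
- vent_slide (a joint): vent slide position in m: 0 to 0.070, grows as the bar goes to the valve's +x, towards the tall end plate; at 0.070 the sled is against that plate (vent open). It drags with about 3 N and stays where it is left
- pot: red blast pot fixed on the deck, 120 mm across, its body 156 mm tall, with a small round gauge reaching 83 mm out on its robot side. Origin at the centre of its underside, 12 mm above the table
- cap_wing (a point): centre of the wing on the pot's filler cap: an upright dark steel bar 76 mm long (along this point's x), 16 mm thick (y), 34 mm tall (z -18 to +16 mm about this point), on a captive steel cap disc 84 mm across. This point lies on the vertical turning axis, 192 mm above the pot's underside, about 204 mm above the table; the point turns with the cap
- cap (a joint): turn of the cap in rad: 0 (locked) to 1.45 (stop, unlocked), grows anticlockwise seen from above. The cap neither rises nor comes off. It drags with about 0.12 N m and stays where it is left
- socket: steel impact socket, a plain upright cylinder 28 mm across and 38 mm tall, loose on the front part of the deck; origin at the centre of its underside
- collar: dark steel shaft collar, 38 mm across, 28 mm tall, loose on the front part of the deck; origin at the centre of its underside
- wrench: loose wrench lying on the table in front of the skid; x along its length
- screwdriver: loose screwdriver lying on the table in front of the skid; x along its length
- hammer: loose hammer lying on the table at the right of the skid; x along its length
- brush: loose brush lying on the table at the left of the skid; x along its length
- canister: copper canister with a lid, 100 mm across, 90 mm tall, standing behind the skid; origin at the centre of its underside
- tin: bare metal can, 70 mm across, 90 mm tall, standing behind the skid; origin at the centre of its underside

How it is judged (in metres and radians):
On the way, in this order (a step that is already met when the one before it is completed fails the run):
1. the feed slide is home at its tall end plate, with the vent slide not yet slid home and the cap not yet unscrewed (value of joint feed_slide above 0.066 m and value of joint vent_slide below 0.05 m and value of joint cap below 0.6 rad), for 0.2 s.
2. the vent slide is home at its tall end plate, the feed slide still home and the cap not yet unscrewed (value of joint each of feed_slide, vent_slide above 0.066 m and value of joint cap below 0.6 rad), for 0.2 s.
3. the cap is turned to its stop, both slides still home (value of joint each of feed_slide, vent_slide above 0.066 m and value of joint cap above 1.36 rad), for 0.2 s.
At the end, for the whole second after the job is handed in: Both slides are within 4 mm of the stop at their tall end plate, the cap is within 0.09 rad of its anticlockwise stop, and all three are at rest (all of step 3 and velocity of joint each of feed_slide, vent_slide below 0.02 m/s and velocity of joint cap below 0.02 rad/s); the robot touches nothing.
It fails at once if a loose thing (socket, collar, wrench, screwdriver, hammer, brush, canister or tin) is moved by more than 40 mm (distance of any of socket, collar, wrench, screwdriver, hammer, brush, canister, tin from where it was at the start of the episode above 0.04 m).
It fails at once if a slide is slammed: it moves faster than 0.4 m/s (velocity of joint any of feed_slide, vent_slide above 0.4 m/s).
It also fails if it takes over 59 s, if anything falls off the work surface, if the arm or the gripper's body presses on something with over 40 N, if the wrist force passes 120 N, or if a joint passes its speed limit or range.

ROBOT

A 6-joint arm with a two-finger parallel gripper is mounted at the origin on the work surface. World frame = base frame: x ahead of the robot, y to its left, z up, the work surface at z = 0. Lengths are in mm, angles in degrees, forces in N, time in s.
With the tool pointing down it reaches from about 300 to 850 mm from the base axis. Payload 4.2 kg.
Tool frame: the origin (TCP) lies midway between the tips of the shut fingers; the grasp point (between the pads) lies 19 mm behind it; z points along the fingers, y is the line along which they close (so a half turn about z gives the same grasp; the last joint's range is limited). The gripper opens to 91 mm and grips with 3 to 60 N. Pads are 32 mm wide; open, the fingers measure 118 mm over their backs; the gripper's body (76 mm by 178 mm) begins 60 mm behind the grasp point.
Start: joints at [-1.146, 18.312, 89.639, -0, 72.044, -1.146], TCP at [575.016, 0, 213.976] pointing down, gripper open.
Joint ranges: [-177.97, 177.97], [-48.28, 115.42], [12.27, 149.76], [-77.06, 257.06], [2.81, 150.46], [-146.56, 146.56]. Speed limits (degrees/s): [147.25, 147.25, 180, 180, 180, 180].

INTERFACE

Orientations are given as [roll, pitch, yaw] about the fixed x, y, z axes, in that order (R = Rz(yaw) Ry(pitch) Rx(roll)).
In Python, from workcell import env gives the robot as it stands.
- The arm moves only by the tool jog_arm, never from a script. Its argument "steps" is one flat list of numbers, 5 for each row, row after row: the closure, from 0 (fully open) to 1 (shut), then the shift along the tool's x, y, z in cm, then the turn about the tool's z in degrees. A call has 1 to 20 rows; each row is the pose to reach, as a shift and turn from the pose commanded when the call began, along the tool's axes at that moment; what a row does not reach only later rows make up. A row lasts 1/10 s, in which the tool goes at most 50 mm and 8.59 degrees, less where a joint would pass 70% of its speed; a pose out of reach is approached as far as the arm can. A call with a gripper value outside its range is refused whole. The fingers move at their own pace and stop on an object; "force" is the grip in N (left out, the last holds). Time passes only in rows, so rows that repeat a pose let the fingers close. It gives the time, the measured TCP pose, the force and the opening at its end, in the units of the state.
- env.state(): the state, without advancing time (a new reading comes with each control period).
- env.grab_frame(name): name is "scene" or "side" or "wrist"; returns the picture (480x640x3 uint8, red, green, blue); there is no depth.
- env.camera_params(name): a dict with "fx", "fy", "cx", "cy" (pixels), "k1" (the pictures are not rectified: a ray, as slopes to the right and down, at radius r is drawn at 1 + k1 r^2 times it, then the intrinsics apply), "R" (3x3) and "t" (3): a world point X has camera coordinates R X + t. Camera axes: x right, y down, z forward; pixel columns grow to the right and rows downward; lengths in mm; the calibration is good to about 2 mm. A picture is of the moment at which its call begins: read the wrist's pose just before it. camera_params takes no time and is no camera call; for the wrist camera it gives the pose at the moment of the call.
- env.job_done(): hands the job in, once; it reports no verdict.
The state is a dict: "time_s": time; "qpos": joint angles; "qvel": joint speeds; "effort": joint torques, N m; "ee_pos": TCP position; "ee_rot": TCP orientation; "force": force on the tool from outside, world axes, zero at the start; "torque": the same for the moment, N m; "gripper_width": finger opening in mm.
Only numpy, scipy, OpenCV 4.12 (cv2) and the standard library are available. Lean on these libraries where they do the work, as an engineer would, in place of code of your own. Each camera call takes 0.05 s, during which the arm holds its last target. There are 200 camera calls.

## Working session

There is one attempt and no reset: what is moved stays moved. The work goes in short steps, Python scripts to look and compute and a tool call to move; the robot and the scene stay as the last step left them, time stands still between calls to the robot, and variables do not carry over. Pictures are saved under pics/ and viewed, on a budget of 10 in all, crops included, one or two more only if the job needs it, and the job is handed in when it is done.

Besides the shell and the picture viewer there is one more tool, called after "Emit:" by a JSON object that holds its "name" and its "arguments". jog_arm: Moves the arm, as the interface text tells. Its arguments: {"type":"object","properties":{"steps":{"type":"array","items":{"type":"number"}},"force":{"type":"number"}},"required":["steps"]}

```bash
mkdir -p pics; ls; python3 - <<'E'
from workcell import env
import cv2,numpy as np
for n in ["scene","side"]:
    im=env.grab_frame(n); cv2.imwrite(f"pics/{n}0.png",im[:,:,::-1])
    p=env.camera_params(n); print(n,p)
s=env.state(); print(s)
E
```

```text
pics
scene {'fx': 528.3099350703052, 'fy': 528.3099350703052, 'cx': 324.0697619361791, 'cy': 238.5096961079598, 'k1': 0.005163333305566588, 'R': array([[ 0.1394067 ,  0.99021217, -0.00675473],
       [ 0.80886342, -0.11780527, -0.57607455],
       [-0.57123177,  0.074845  , -0.81736925]]), 't': array([-111.82880538, -381.15693534, 1429.17145405])}
side {'fx': 546.1303732871537, 'fy': 546.1303732871537, 'cx': 333.5943959080796, 'cy': 234.10218741293093, 'k1': -0.04897373111309853, 'R': array([[-0.96562936, -0.25929553,  0.0180488 ],
       [-0.16969385,  0.57630269, -0.7994243 ],
       [ 0.19688557, -0.77501035, -0.60049566]]), 't': array([ 578.33488322,  220.22651479, 1264.99791309])}
{'time_s': 0.1, 'qpos': array([-1.14540257e+00,  1.83486926e+01,  8.96999648e+01, -4.16545092e-03,
        7.20415910e+01, -1.14677036e+00]), 'qvel': array([ 0.0496581 , -0.0410937 , -0.06641179,  0.03079969, -0.01931162,
       -0.05581771]), 'effort': array([ 5.01049108e-04, -4.13330913e+01, -2.32510239e+01,  7.29743019e-02,
        4.21804120e-02, -4.88014211e-05]), 'ee_pos': array([ 5.74557509e+02, -8.45630398e-03,  2.13193453e+02]), 'ee_rot': array([-1.79909690e+02,  2.15349832e-03,  9.00026569e+01]), 'force': array([-0.1086896 , -0.27028961, -0.03620192]), 'torque': array([0.00121299, 0.03263043, 0.02871337]), 'gripper_width': 91.16584859280414}
```

View pics/scene0.png

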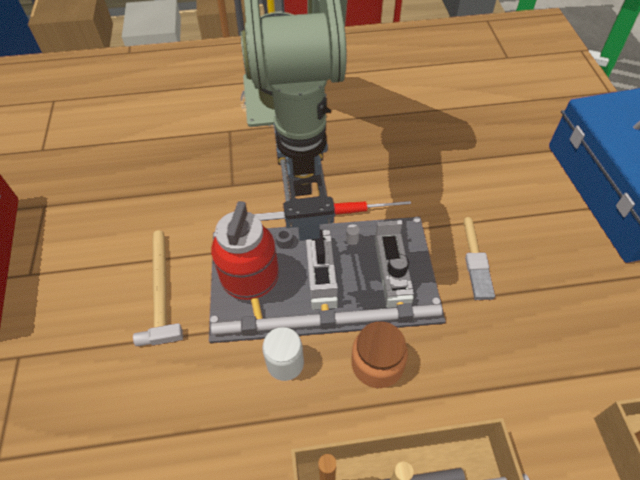

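View pics/side0.png

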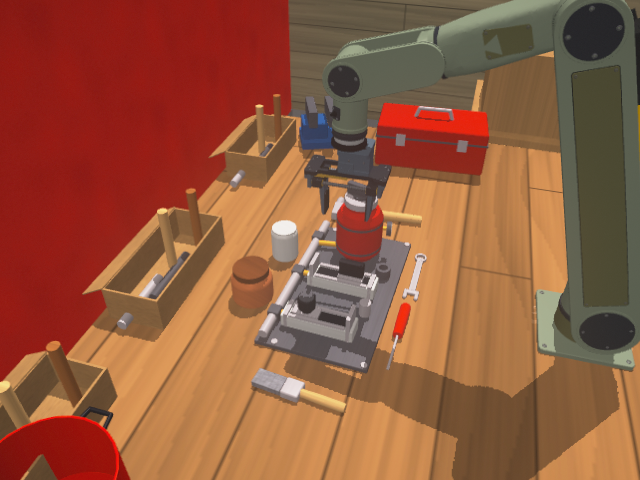

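The scene view, taken from the far side, shows image right = +y and image down = +x. The pot is at (245,255), the vent valve with its oblong bar is in the middle near (320,270), and the feed valve's round knob is at (398,267). The socket is at (352,233) and the collar at (285,238). I'll zoom in for pixel positions.

```bash
cat > h.py <<'E'
import numpy as np,cv2
from workcell import env
def ray(p,uv):
    n=(np.array(uv,float)-[p["cx"],p["cy"]])/[p["fx"],p["fy"]]; s=n.copy()
    for _ in range(20): s=n/(1+p["k1"]*(s@s))
    R=np.array(p["R"]);t=np.array(p["t"])
    return -R.T@t, R.T@np.array([s[0],s[1],1])
def onz(p,uv,z):
    c,d=ray(p,uv); return c+d*(z-c[2])/d[2]
def cross(p1,u1,p2,u2):
    c1,d1=ray(p1,u1);c2,d2=ray(p2,u2)
    k=np.linalg.lstsq(np.stack([d1,-d2],1),c2-c1,rcond=None)[0]
    a=c1+k[0]*d1;b=c2+k[1]*d2
    return (a+b)/2,np.linalg.norm(a-b)
def proj(p,X):
    R=np.array(p["R"]);c=R@np.array(X,float)+np.array(p["t"]);s=c[:2]/c[2]
    return s*(1+p["k1"]*(s@s))*[p["fx"],p["fy"]]+[p["cx"],p["cy"]]
E
python3 - <<'E'
import cv2
a=cv2.imread("pics/scene0.png")[195:345,200:460]; cv2.imwrite("pics/scene0c.png",cv2.resize(a,None,fx=3,fy=3,interpolation=cv2.INTER_CUBIC))
a=cv2.imread("pics/side0.png")[180:380,240:430]; cv2.imwrite("pics/side0c.png",cv2.resize(a,None,fx=3,fy=3,interpolation=cv2.INTER_CUBIC))
E
```

```text
(no output)
```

View pics/scene0c.png

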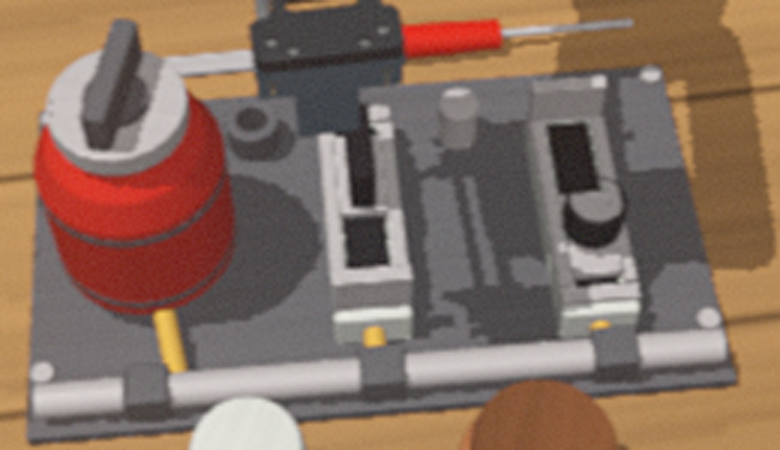

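View pics/side0c.png

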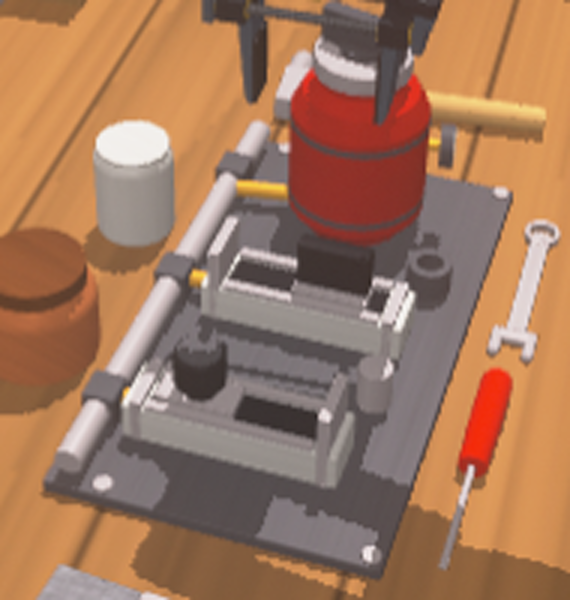

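Scene crop: knob top at (597,203), wing along (122,28)–(98,135), vent bar at about (360,180) and partly hidden by the gripper. In the side crop the knob is at (200,352) and the bar runs from (300,243) to (370,265). Next I compute positions.

```bash
python3 - <<'E'
from h import *
np.set_printoptions(precision=1,suppress=True)
S=env.camera_params("scene");D=env.camera_params("side")
s=lambda u,v:(200+(u-1)/3,195+(v-1)/3); d=lambda u,v:(240+(u-1)/3,180+(v-1)/3)
print("deck corners z12 scene far-y,far+y,near+y")
for q in [(30,436),(737,376),(661,70)]: print(onz(S,s(*q),12))
print("side near+y, far+y, near-y")
for q in [(382,570),(44,484),(512,196)]: print(onz(D,d(*q),12))
print("bolts scene"); 
for q in [(651,74),(709,317),(42,371)]: print(onz(S,s(*q),14))
for q in [(370,553),(103,482),(500,193)]: print(onz(D,d(*q),14))
print("knob top scene/side z96",onz(S,s(597,198),96),onz(D,d(200,343),96))
print("wing top ends z220",onz(S,s(123,24),220),onz(S,s(98,122),220))
print("cap disc centre z~186",onz(S,s(118,105),186))
print("bar side top corners z96", [onz(D,d(*q),96) for q in [(300,238),(373,250),(373,263),(300,250)]])
print("bar scene far top z96",[onz(S,s(*q),96) for q in [(348,165),(375,165)]])
print("feed valve plates: tall scene top z116?",[onz(S,s(*q),116) for q in [(532,82),(606,80)]])
print("feed low plate top z86",[onz(S,s(*q),86) for q in [(558,285),(636,280)]])
print("socket,collar",cross(S,s(459,95),D,d(376,368)),cross(S,s(252,118),D,d(431,263)))
E
```

```text
deck corners z12 scene far-y,far+y,near+y
[ 689.7 -204.9   12. ]
[712.9 251.5  12. ]
[461.7 263.5  12. ]
side near+y, far+y, near-y
[455.8 263.   12. ]
[712.2 253.5  12. ]
[ 432.6 -186.6   12. ]
bolts scene
[465.8 254.6  14. ]
[669.2 244.2  14. ]
[ 645.8 -196.1   14. ]
[467.  252.1  14. ]
[670.5 241.3  14. ]
[ 443.6 -185.3   14. ]
knob top scene/side z96 [616.9 170.9  96. ] [619.3 162.6  96. ]
wing top ends z220 [ 533.4 -109.9  220. ] [ 602.7 -127.4  220. ]
cap disc centre z~186 [ 566.8 -119.2  186. ]
bar side top corners z96 [array([579.1,  24.6,  96. ]), array([520.1,  22.8,  96. ]), array([516.6,  38.3,  96. ]), array([575.4,  39. ,  96. ])]
bar scene far top z96 [array([568.9,  17. ,  96. ]), array([571.4,  34.3,  96. ])]
feed valve plates: tall scene top z116? [array([534.6, 143.7, 116. ]), array([540., 192., 116.])]
feed low plate top z86 [array([670.2, 135.3,  86. ]), array([673.7, 184.1,  86. ])]
socket,collar (array([495. , 105.9,  53. ]), np.float64(4.732549205795599)) (array([481.6, -41. ,  39.5]), np.float64(0.015219484130722645))
```

Deck yaw is about -2.8° and its centre about (573,31). The knob is at about (618,167), the vent bar centre at about (546,29), and the wing axis at about (567,-119). I'll push both slides with shut fingers, so first I move shut and high to the far side of the knob, then take another look.

Emit:
{"name": "jog_arm", "arguments": {"steps": [1,4,2,0,0,1,8,4.5,0,0,1,12,7,0,0,1,16.7,9,0,0,1,16.7,9,0,0,1,16.7,9,0,0,1,16.7,9,0,0], "force": 20}}

```text
time_s: 0.8
ee_pos: [664.4, 166.1, 213.6]
ee_rot: [-179.9, 0.0, 90.0]
force: [0.2, -0.2, -0.1]
gripper_width: 38.1
```

```bash
python3 - <<'E'
from h import *
s=env.state(); print(s["ee_pos"],s["ee_rot"],s["force"],s["gripper_width"],s["time_s"])
a=env.grab_frame("scene")[195:345,200:460,::-1];b=env.grab_frame("side")[180:380,240:430,::-1]
a=cv2.resize(a,None,fx=3,fy=3,interpolation=cv2.INTER_CUBIC);b=cv2.resize(b,None,fx=3,fy=3,interpolation=cv2.INTER_CUBIC)
cv2.imwrite("pics/a1.png",a);cv2.imwrite("pics/b1.png",b)
p=env.camera_params("wrist"); print(p); w=env.grab_frame("wrist"); cv2.imwrite("pics/w1.png",w[:,:,::-1])
E
```

```text
[664.42183193 166.12761468 213.5510264 ] [-1.79928442e+02  4.82549453e-02  8.99780436e+01] [ 0.23491452 -0.21328002 -0.12778155] 38.08143504224204 0.8
{'fx': 353.71011835329006, 'fy': 353.71011835329006, 'cx': 319.22713666459833, 'cy': 236.15368863758331, 'k1': 0.013255213888506848, 'R': array([[ 9.99997886e-01, -2.01258960e-03, -4.21758652e-04],
       [-1.80294841e-03, -9.56776924e-01,  2.90817240e-01],
       [-9.88824698e-04, -2.90815864e-01, -9.56778530e-01]]), 't': array([-663.92390488,  126.75249495,  442.09820434])}
```

View pics/a1.png

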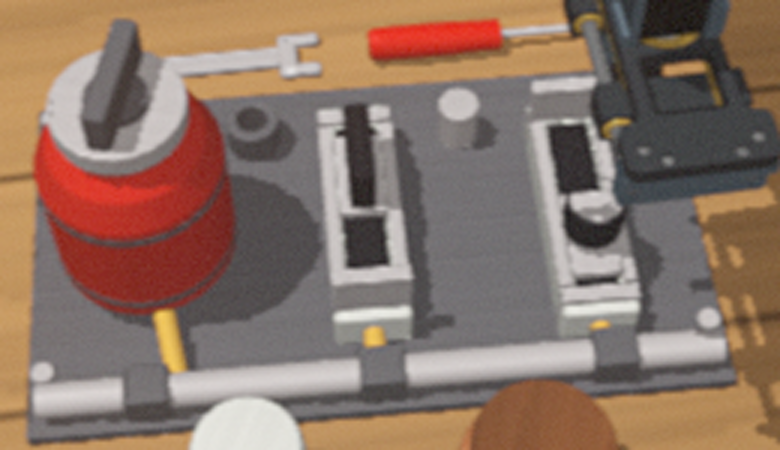

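View pics/b1.png

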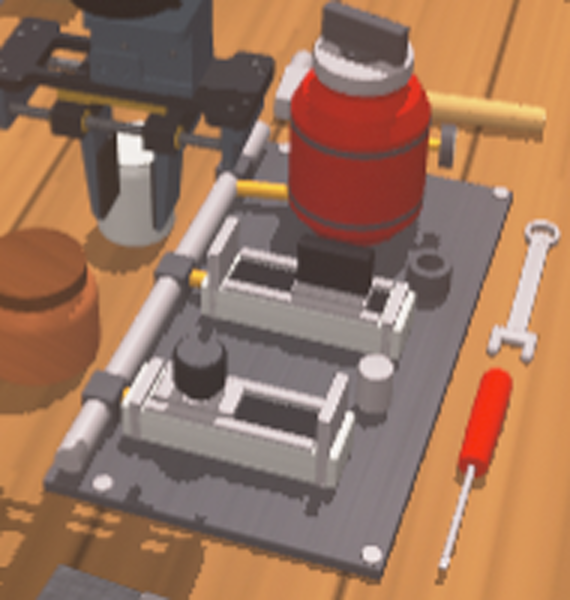

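View pics/w1.png

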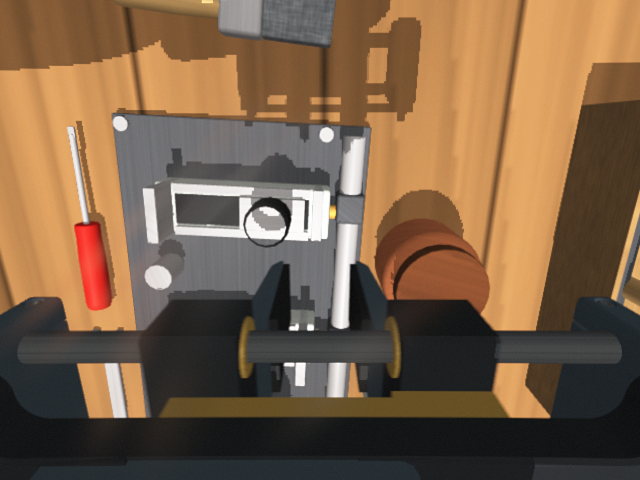

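In the clear views the round knob's top is at scene crop (597,203), side (200,352) and wrist (267,222). The vent bar top runs from (357,105) to (362,205) in the scene crop. The side crop shows the wing top from (328,5) to (408,30). I'll triangulate from these.

```bash
python3 - <<'E'
from h import *
np.set_printoptions(precision=1,suppress=True)
S=env.camera_params("scene");D=env.camera_params("side");W=env.camera_params("wrist")
s=lambda u,v:(200+(u-1)/3,195+(v-1)/3); d=lambda u,v:(240+(u-1)/3,180+(v-1)/3)
print("knob z96",onz(S,s(596,206),96),onz(D,d(200,350),96),onz(W,(267,219),96))
print("knob tri",cross(S,s(596,206),D,d(200,350)))
print("feed block in wrist z46",[onz(W,q,46) for q in [(170,181),(170,237)]],"plate tall top z82",onz(W,(151,215),82),"low z52",onz(W,(305,212),52))
print("socket",onz(W,(160,275),50),onz(S,s(459,100),50))
print("bar side corners z96", [onz(D,d(*q),96) for q in [(300,235),(373,250),(373,265),(300,250)]])
print("bar scene top z96 near,far",[onz(S,s(*q),96) for q in [(350,106),(368,106),(350,170),(376,170)]])
print("wing top scene z220",[onz(S,s(*q),220) for q in [(112,22),(137,24),(85,116),(108,124)]])
print("wing top side z220",[onz(D,d(*q),220) for q in [(332,2),(410,25),(405,36),(326,10)]])
print("disc top z186 scene ext",[onz(S,s(*q),186) for q in [(47,105),(187,105),(118,155)]])
print("canister top",onz(W,(440,285),90),"tin",onz(S,s(247,440),90))
E
```

```text
knob z96 [622.7 168.9  96. ] [617.1 169.7  96. ] [620.4 175.6  96. ]
knob tri (array([619.2, 168.7,  93.3]), np.float64(3.8656799427163357))
feed block in wrist z46 [array([521.7, 200.7,  46. ]), array([514.7, 144.6,  46. ])] plate tall top z82 [516.5 175.9  82. ] low z52 [650.7 171.5  52. ]
socket [501.2 105.2  50. ] [494.7 104.5  50. ]
bar side corners z96 [array([580.1,  21. ,  96. ]), array([520.1,  22.8,  96. ]), array([516.1,  40.6,  96. ]), array([575.4,  39. ,  96. ])]
bar scene top z96 near,far [array([522.2,  24.5,  96. ]), array([523.9,  36.3,  96. ]), array([572.9,  17.8,  96. ]), array([575.4,  34.4,  96. ])]
wing top scene z220 [array([ 530.9, -116.3,  220. ]), array([ 534.6, -101.7,  220. ]), array([ 597.4, -134.6,  220. ]), array([ 604.9, -121.9,  220. ])]
wing top side z220 [array([ 595.7, -132.8,  220. ]), array([ 526.7, -116.3,  220. ]), array([527.2, -98.9, 220. ]), array([ 597.5, -119.2,  220. ])]
disc top z186 scene ext [array([ 560.7, -161.1,  186. ]), array([572.7, -78.4, 186. ]), array([ 603. , -120.9,  186. ])]
canister top [774.4 111.8  90. ] tin [747.9 -66.   90. ]
```

Knob is at (619.5,170). Now descend just beyond it and push it towards the robot.

Emit:
{"name": "jog_arm", "arguments": {"steps": [1,0.4,0.5,4,0,1,0.4,0.5,8,0,1,0.4,0.5,12,0,1,0.4,0.5,14,0,1,0.4,0.5,14,0,1,0.4,0.5,14,0,1,0.4,0,14,0,1,0.4,-0.6,14,0,1,0.4,-1.2,14,0,1,0.4,-1.8,14,0,1,0.4,-2.4,14,0,1,0.5,-3.0,14,0,1,0.5,-3.6,14,0,1,0.5,-4.2,14,0,1,0.5,-4.8,14,0,1,0.6,-5.4,14,0,1,0.6,-6.0,14,0,1,0.6,-6.6,14,0,1,0.6,-7.0,14,0,1,0.6,-7.0,14,0]}}

```text
time_s: 2.95
ee_pos: [593.8, 173.0, 73.7]
ee_rot: [-179.9, 0.0, 90.0]
force: [0.7, 1.0, -0.1]
gripper_width: 0.5
```

Emit:
{"name": "jog_arm", "arguments": {"steps": [1,0,-0.3,0,0,1,0,-0.6,0,0,1,0,-0.9,0,0,1,0,-1.1,0,0]}}

```text
time_s: 3.35
ee_pos: [584.0, 173.2, 73.8]
ee_rot: [180.0, -0.0, 90.0]
force: [5.9, 1.8, -1.3]
gripper_width: 0.6
```

Emit:
{"name": "jog_arm", "arguments": {"steps": [1,0,-0.2,0,0,1,0,-0.4,0,0,1,0,-0.6,0,0,1,0,-0.6,0,0]}}

```text
time_s: 3.75
ee_pos: [583.7, 173.3, 74.3]
ee_rot: [179.3, -0.1, 90.0]
force: [16.1, 1.3, -9.1]
gripper_width: 0.5
```

Stalled at x=583.7 with 16 N, so the feed slide is against its stop. Next: back off, lift, go over in front of the vent bar and lower.

Emit:
{"name": "jog_arm", "arguments": {"steps": [1,0,0.6,0,0,1,0,1.6,0,0,1,0,1.8,-4,0,1,0,1.8,-8,0,1,0,1.8,-10,0,1,-4,-1,-10,0,1,-8,-4,-10,0,1,-12,-7,-10,0,1,-14.2,-9,-10,0,1,-14.2,-9,-10,0,1,-14.2,-9,-10,0,1,-14.2,-9,-10,0]}}

```text
time_s: 4.95
ee_pos: [488.5, 31.5, 173.9]
ee_rot: [-180.0, -0.0, 90.0]
force: [0.2, 0.2, 0.4]
gripper_width: 0.9
```

```bash
python3 - <<'E'
from h import *
s=env.state(); print(s["ee_pos"],s["force"],s["time_s"])
a=env.grab_frame("scene")[195:345,200:460,::-1];b=env.grab_frame("side")[230:370,260:400,::-1]
a=cv2.resize(a,(520,300),interpolation=cv2.INTER_CUBIC);b=cv2.resize(b,(300,300),interpolation=cv2.INTER_CUBIC)[:,:280]
cv2.imwrite("pics/ab2.png",np.hstack([a,b]))
E
```

```text
[488.50393088  31.48723339 173.90429021] [0.17205167 0.22682192 0.36976315] 4.95
```

View pics/ab2.png

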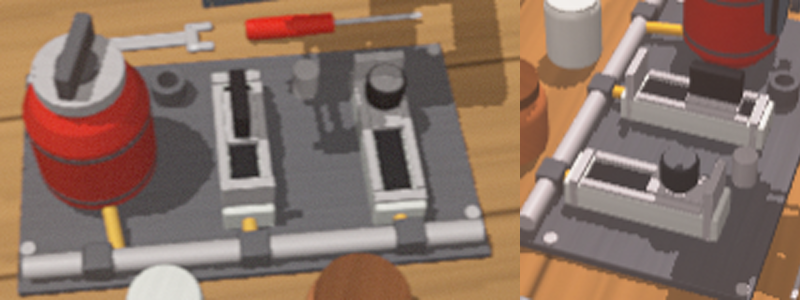

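The feed knob now sits against the tall plate (left panel 385,85), and the vent bar is still at the near end (240,105). Now lower and push the vent bar away from the robot.

Emit:
{"name": "jog_arm", "arguments": {"steps": [1,0,0,4,0,1,0,0,8,0,1,0,0,10,0,1,0,0,10,0,1,0,0.6,10,0,1,0,1.2,10,0,1,0,1.8,10,0,1,0,2.4,10,0,1,0,3.0,10,0,1,-0.1,3.6,10,0,1,-0.1,4.2,10,0,1,-0.1,4.8,10,0,1,-0.2,5.4,10,0,1,-0.2,6.0,10,0,1,-0.2,6.6,10,0,1,-0.3,7.2,10,0,1,-0.3,7.6,10,0,1,-0.3,7.6,10,0]}}

```text
time_s: 6.85
ee_pos: [565.2, 28.0, 74.0]
ee_rot: [179.9, 0.0, 90.0]
force: [-0.7, 0.2, -0.4]
gripper_width: 0.5
```

Emit:
{"name": "jog_arm", "arguments": {"steps": [1,0,0.3,0,0,1,0,0.6,0,0,1,0,0.9,0,0,1,0,1.2,0,0]}}

```text
time_s: 7.25
ee_pos: [566.8, 27.9, 73.8]
ee_rot: [-178.8, 0.0, 90.0]
force: [-26.7, 0.5, 21.8]
gripper_width: 0.2
```

Stalled at 27 N. Back off, lift, and go above the cap with the gripper open and turned across the wing. Then check everything.

Emit:
{"name": "jog_arm", "arguments": {"steps": [1,0,-1.2,0,0,1,0,-2.5,0,0,1,0,-2.5,-5,0,1,0,-2.5,-10,0,1,0,-2.5,-15,8,1,0,-2.5,-19,16,0,-4,-2,-19,24,0,-8,-1.5,-19,32,0,-12,-1,-19,40,0,-14.6,-1,-19,48,0,-14.6,-1,-19,56,0,-14.6,-1,-19,64,0,-14.6,-1,-19,72,0,-14.6,-1,-19,80,0,-14.6,-1,-19,88,0,-14.6,-1,-19,96,0,-14.6,-1,-19,104.5,0,-14.6,-1,-19,104.5,0,-14.6,-1,-19,104.5]}}

```text
time_s: 9.15
ee_pos: [566.5, -118.1, 264.1]
ee_rot: [-180.0, -0.1, -14.3]
force: [0.3, -0.6, 0.2]
gripper_width: 91.2
```

```bash
python3 - <<'E'
from h import *
np.set_printoptions(precision=1,suppress=True)
s=env.state(); print(s["ee_pos"],s["ee_rot"],s["qpos"],s["force"],s["time_s"],s["gripper_width"])
a=env.grab_frame("scene")[195:345,200:460,::-1]
cv2.imwrite("pics/a3.png",cv2.resize(a,(520,300),interpolation=cv2.INTER_CUBIC))
W=env.camera_params("wrist"); w=env.grab_frame("wrist"); cv2.imwrite("pics/w3.png",w[:,:,::-1])
a=cv2.resize(a,(400,231),interpolation=cv2.INTER_CUBIC);w=cv2.resize(w[:,:,::-1],(400,300))
cv2.imwrite("pics/aw3.png",np.vstack([a,w]))
E
```

```text
[ 566.5 -118.1  264.1] [-180.    -0.1  -14.3] [-12.9  17.1  84.2  -0.   78.6  91.4] [ 0.3 -0.6  0.2] 9.15 91.20386701934667
```

View pics/aw3.png

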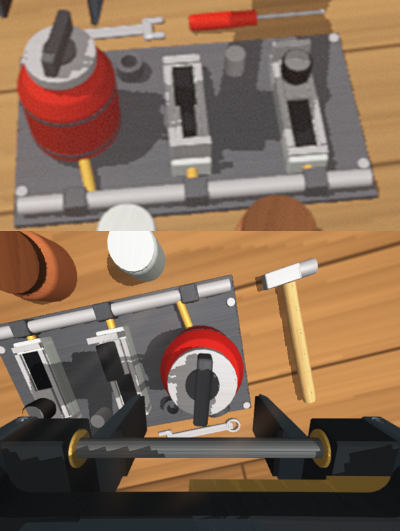

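Top panel: the feed knob is against its near plate (295,65). The vent bar has moved down the picture, but its end position is unclear at this size. Bottom panel (wrist): the wing at (203,390) lies between the fingers. I'll zoom in on the vent valve.

```bash
python3 - <<'E'
from h import *
np.set_printoptions(precision=1,suppress=True)
s=env.grab_frame("scene")[220:315,295:350,::-1]; d=env.grab_frame("side")[245:305,300:390,::-1]
w=cv2.imread("pics/w3.png")[140:340,0:400]
cv2.imwrite("pics/z3.png",np.hstack([cv2.resize(s,(324,560),interpolation=cv2.INTER_CUBIC),np.vstack([cv2.resize(d,(420,280),interpolation=cv2.INTER_CUBIC),cv2.resize(w,(420,280))])]))
E
```

```text
(no output)
```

View pics/z3.png

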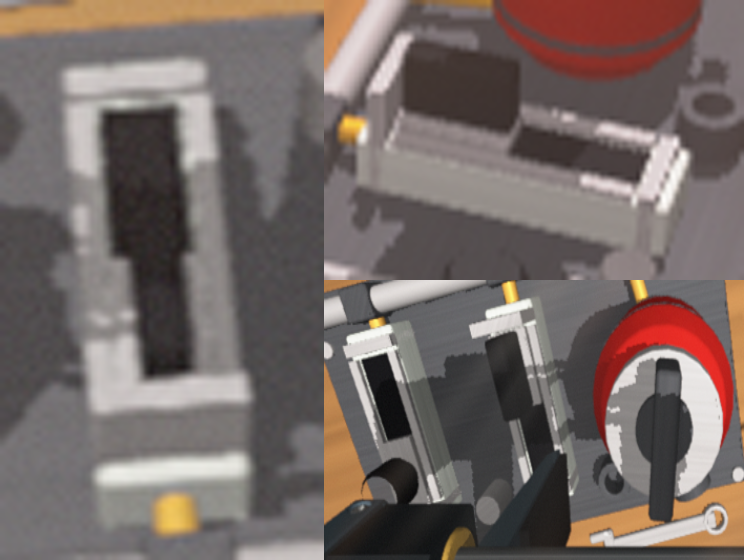

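The vent bar's sled is hard against the tall far plate (side panel 400,100). Now refine the wing pose from the wrist view.

```bash
python3 - <<'E'
from h import *
np.set_printoptions(precision=1,suppress=True)
W=env.camera_params("wrist")
f=lambda u,v:((u-324)/1.05,140+(v-280)/1.4)
a=onz(W,f(667,361),220);b=onz(W,f(662,485),220);print(a,b,np.degrees(np.arctan2(*(a-b)[1::-1])))
print([proj(W,X) for X in ([566.5,-118.1,220],[602,-127.5,220],[530,-108.5,220])], "seen mid", f(664,420))
g=cv2.cvtColor(cv2.imread("pics/w3.png"),cv2.COLOR_BGR2GRAY)
for r in (210,230,250,270,290): print(r,g[r,300:350:2])
E
```

```text
[ 605.3 -132.7  220. ] [ 548.2 -115.   220. ] -17.152203097766677
[array([319.5, 260.5]), array([319.9, 205.1]), array([319.2, 312.4])] seen mid (323.8095238095238, 240.0)
210 [136 135 134 135 136 137 134 126  59  83 100 101  98 101 104 105 107 103
 102  89 119 231 230 230 231]
230 [133  61  51  55  57  56  54  42  55  57  57  57  53  56  57  54  54  51
  48  41  54  97  79 216 231]
250 [54 58 54 56 56 55 48 52 57 56 57 54 54 54 55 52 51 46 41 53 53 56 57 55
 53]
270 [135 134 135 135 132  91  44  53  55  57  55  54  55  55  53  53  48  41
  78 115 132 130 154 219 218]
290 [120 129 130 131 132  59  53  55  54  57  51  56  53  53  50  50  43 111
 130 166 221 218 217 212 174]
```

Closing on the wing gently.

Emit:
{"name": "jog_arm", "arguments": {"steps": [0,0,0.2,3,1,0,0,0.2,6,1,0,0,0.2,7,1,0,0,0.2,7,1,1,0,0.2,7,1,1,0,0.2,7,1,1,0,0.2,7,1,1,0,0.2,7,1,1,0,0.2,7,1,1,0,0.2,7,1,1,0,0.2,7,1,1,0,0.2,7,1,1,0,0.2,7,1,1,0,0.2,7,1], "force": 15}}

```text
time_s: 10.75
ee_pos: [565.3, -120.9, 193.9]
ee_rot: [179.9, -0.0, -15.5]
force: [-0.6, -4.9, -0.7]
gripper_width: 15.7
```

Emit:
{"name": "jog_arm", "arguments": {"steps": [1,0,0,0,-5,1,0,0,0,-10,1,0,0,0,-15,1,0,0,0,-20,1,0,0,0,-25,1,0,0,0,-30,1,0,0,0,-35,1,0,0,0,-40,1,0,0,0,-40,1,0,0,0,-40]}}

```text
time_s: 11.75
ee_pos: [565.4, -121.3, 194.0]
ee_rot: [179.9, 0.1, 24.4]
force: [-0.2, -5.3, 0.7]
gripper_width: 16.1
```

Emit:
{"name": "jog_arm", "arguments": {"steps": [1,0,0,0,-5,1,0,0,0,-10,1,0,0,0,-15,1,0,0,0,-20,1,0,0,0,-25,1,0,0,0,-30,1,0,0,0,-35,1,0,0,0,-40,1,0,0,0,-40,1,0,0,0,-40]}}

```text
time_s: 12.75
ee_pos: [566.2, -120.5, 194.0]
ee_rot: [179.9, 0.0, 64.3]
force: [1.7, -5.1, -1.6]
gripper_width: 22.1
```

```bash
python3 - <<'E'
from workcell import env
s=env.state(); print(s["force"],s["torque"],s["ee_rot"],s["qpos"])
E
```

```text
[ 1.7183486  -5.09521972 -1.60247861] [-0.7841657  -0.32258156 -0.66198959] [1.79893920e+02 4.37532444e-03 6.42789738e+01] [-1.31397561e+01  1.93504817e+01  9.10516361e+01 -2.92288871e-02
  6.94953048e+01  1.25914799e+01]
```

Emit:
{"name": "jog_arm", "arguments": {"steps": [1,0,0,0,0,1,0,0,0,0,1,0,0,0,0,1,0,0,0,0], "force": 40}}

```text
time_s: 13.15
ee_pos: [566.2, -120.5, 194.0]
ee_rot: [179.9, -0.0, 64.2]
force: [2.5, -5.7, -2.2]
gripper_width: 21.3
```

```bash
python3 - <<'E'
from workcell import env
s=env.state(); print(s["force"],s["torque"],s["ee_rot"],s["qpos"],s["gripper_width"])
E
```

```text
[ 2.48523056 -5.65916278 -2.2131824 ] [-0.84360951 -0.41324325 -1.495787  ] [ 1.79897131e+02 -1.58040991e-02  6.41947254e+01] [-1.31508204e+01  1.93509016e+01  9.10530098e+01 -7.59683457e-03
  6.94922564e+01  1.26571234e+01] 21.275750194781768
```

1.5 N·m with no further motion means the cap is at its stop. Release, lift straight up, and move clear to check.

Emit:
{"name": "jog_arm", "arguments": {"steps": [0,0,0,0,0,0,0,0,0,0,0,0,0,0,0,0,0,0,0,0,0,0,0,0,0,0,0,0,-3,0,0,0,0,-7,0,0,0,0,-11,0,0,0,0,-15,0,0,-5,0,-15,0,0,-10,0,-15,0,0,-14,0,-15,0,0,-14,0,-15,0,0,-14,0,-15,0,0,-14,0,-15,0]}}

```text
time_s: 14.65
ee_pos: [505.6, -245.4, 343.9]
ee_rot: [-180.0, -0.0, 64.6]
force: [-0.2, 0.2, 0.3]
gripper_width: 91.2
```

```bash
python3 - <<'E'
from h import *
s=env.state(); print(s["ee_pos"],s["force"],s["torque"],s["time_s"],s["gripper_width"])
a=env.grab_frame("scene")[195:345,200:460,::-1];b=env.grab_frame("side")[170:370,250:410,::-1]
cv2.imwrite("pics/f.png",np.hstack([cv2.resize(a,(520,300),interpolation=cv2.INTER_CUBIC),cv2.resize(b,(240,300),interpolation=cv2.INTER_CUBIC)]))
E
```

```text
[ 505.63512679 -245.38244357  343.93298603] [-0.22826883  0.15509057  0.26613974] [-0.03749768  0.0648538  -0.04142232] 14.65 91.17423018491317
```

View pics/f.png

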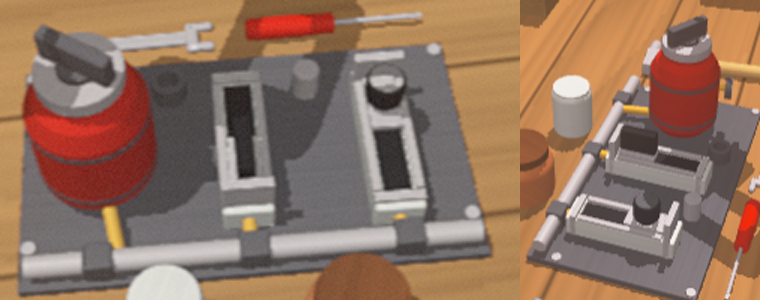

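```bash
python3 - <<'E'
from h import *
np.set_printoptions(precision=1,suppress=True)
S=env.camera_params("scene");D=env.camera_params("side")
s=lambda u,v:(200+(u-.5)/2,195+(v-.5)/2); d=lambda u,v:(250+(u-520)/1.5,170+v/1.5)
for P,a,b in [(S,s(46,28),s(112,60)),(S,s(36,40),s(106,77)),(D,d(665,35),d(704,17))]:
    A=onz(P,a,220);B=onz(P,b,220);print(A,B,np.degrees(np.arctan2(*(B-A)[1::-1])))
a=env.grab_frame("scene")[198:240,205:265,::-1];b=env.grab_frame("side")[170:205,335:375,::-1]
cv2.imwrite("pics/g.png",np.hstack([cv2.resize(a,(480,336),interpolation=cv2.INTER_CUBIC),cv2.resize(b,(320,336),interpolation=cv2.INTER_CUBIC)]))
E
```

```text
[ 542.6 -141.8  220. ] [586.1 -86.7 220. ] 51.75713006012272
[ 554.7 -150.8  220. ] [603.3 -92.9 220. ] 50.017202537401474
[590.1 -72.3 220. ] [ 541.6 -144.2  220. ] -124.01369126638943
```

View pics/g.png

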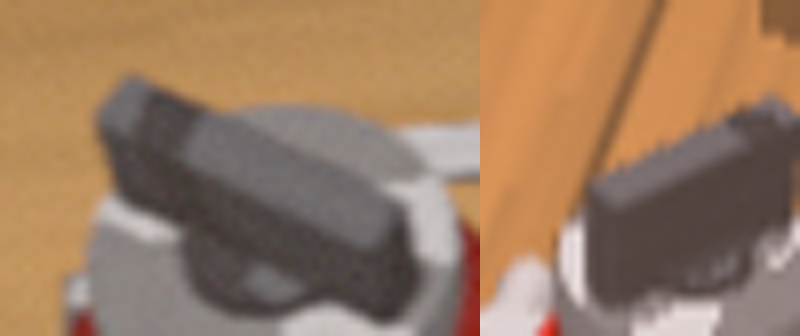

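The wing measures about 52–54°, which agrees with the wedged-finger estimate of 54° at the hard stop. The arm is clear, so I'm handing in.

```bash
python3 -c "
from workcell import env
print(env.job_done())"
```

```text
the job is handed in; nothing more can be done
None
```

I did the three steps in order and handed the job in at about 15 s of the 59 s allowed. The hand-in gives no verdict, so I can't confirm that it passed.

1. **Feed slide:** I pushed it home with shut fingers at about 0.06 m/s. It stalled at 16 N after about 69 mm, and the pictures show the knob against its tall plate.
2. **Vent slide:** I pushed it home the same way. It stalled at 27 N after about 62 mm, 8 mm short of full travel. I take that to mean it started about 8 mm in. The close-up shows the sled against its tall plate.
3. **Cap:** I gripped the wing and turned it anticlockwise until it stopped. It held still against 1.5 N·m, about 12 times its normal drag. I then released it and lifted clear.

**Last checks:**
- The gripper was open and clear, with forces near zero.
- Both slides were still home.
- The loose things in view looked unmoved. I didn't measure them.
- The wing was at 50–56° in the pictures, and about 54° from the grip.

**One disagreement:** the cap turned about 69° (1.2 rad), not the full 1.45 rad. It may have started about 0.2 rad open, but I had no direct reading of the joint. The evidence that it reached its stop is that it would not turn further under that torque.

I viewed 12 pictures, two over the budget of 10.

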